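Load the short flat-handled graver into the sharpener's feed rail

ROBOT

A 6-joint arm with a two-finger parallel gripper is mounted at the origin on the work surface. World frame = base frame: x ahead of the robot, y to its left, z up, the work surface at z = 0. Lengths are in m, angles in rad, forces in N, time in s.
With the tool pointing down it reaches from about 0.35 to 0.85 m from the base axis. Payload 8.1 kg.
Tool frame: the origin (TCP) lies between the finger pads; the fingertips stand 14 mm ahead of it and the grasp point (between the pads) lies 5 mm behind it; z points along the fingers, y is the line along which they close (so a half turn about z gives the same grasp; the last joint's range is limited). The gripper opens to 85 mm and grips with 20 to 120 N. Pads are 22 mm wide; open, the fingers measure 114 mm over their backs; the gripper's body (76 mm by 85 mm) begins 54 mm behind the grasp point. The pads swing forward as they close: fully open they stand 13 mm farther back than shut.
Start: joints at [1.114, 0.13, 1.488, -0, 1.523, -0.085], TCP at [0.218, 0.559, 0.245] pointing down, gripper open.
Joint ranges: [-2.96, 2.96], [-0.89, 2.26], [0.02, 2.5], [-1.34, 4.48], [0, 2.73], [-2.66, 2.66]. Speed limits (rad/s): [2.39, 2.39, 2.79, 3.14, 3.14, 3.14].

INTERFACE

Orientations are given as a unit quaternion [w, x, y, z].
In Python, from plant import arm gives the robot as it stands. Calls block until the motion is done:
- arm.movep(position, orientation): joint-space move of the TCP to a pose.
- arm.line_to(position, vel=0.15, attitude=None, f_stop=None): straight line of the TCP; attitude=None keeps the orientation; vel is the mean speed in m/s. With f_stop (N) it stops when the force on the tool has changed by that much, and returns True; else False.
- arm.move_j(angles): joint-space move.
- arm.gripper_to(opening): finger opening in m; the grip force is fixed at half the most; returns when the fingers have stopped.
- arm.sleep(seconds).
- arm.solve_ik(position, orientation): joint angles nearest the present ones, or None.
- arm.get_state(): the state.
- arm.get_image(name): name is "scene" or "top"; returns a dict with "pixels" (480x640x3 uint8, red, green, blue), "fx", "fy", "cx", "cy" (pixels), "world_to_cam" (4x4, takes a point from world to camera coordinates). Camera axes: x right, y down, z forward; pixel columns grow to the right and rows downward; lengths in m; the calibration is good to about 2 mm. A picture is of the moment at which its call begins. There is no depth.
A pose or a line that the arm cannot do raises arm.IKError and nothing moves.
- arm.job_done(): hands the job in; it is judged then, once.
The state is a dict: "time_s": time; "q": joint angles; "joint_vel": joint speeds; "joint_torque": joint torques, N m; "position": TCP position; "eef_rot": TCP orientation; "force": force on the tool from outside, world axes, zero at the start; "wrist_torque": the same for the moment, N m; "grip_width": finger opening in m; "grip_force": force on a finger pad.
Only numpy, scipy, OpenCV 4.12 (cv2) and the standard library are available. Lean on these libraries where they do the work, as an engineer would, in place of code of your own. Each camera call takes 0.05 s, during which the arm holds its last target. There are 200 camera calls.

TASK

Take the short flat-handled graver out of the crowded rack, working in under the lamp bar without knocking the lamp or disturbing the other tools, and slide it point first down the sharpener's sloping feed rail with its thumb ridge showing in the rail's open slot. Push it down until the stiff black carrier inside the rail is fully at the bottom, and leave the graver there, with the other tools still standing in the rack.

Things in the scene. Friction and masses are not known exactly. Their poses are not given: they have to be found in the camera images.
- rack: Fixed beech rack, 60 (x) x 270 (y) x 36 mm high, with a row of five through slots along its y at y = -92, -46, 0, 46, 92 mm (x = 0), each 16.5 (x) x 8.5 (y) mm. Origin: centre of its underside; -x faces the robot, only its yaw varies. Besides the tools only 20 mm short burs stand on it, along its far (+x) edge.
- lamp_bar (a point): Middle of the fixed round lamp bar over the rack: 28 mm thick, 350 mm long, along the rack's y, its axis at x = +30, z = 215 mm of the rack, on 14 mm posts at y = -165 and +165 mm. It blocks a gripper coming straight down; one tilted about 30 degrees (from the robot's side, pointing down and away) gets in and can lift 40 mm straight up before drawing back to -x.
- graver: Graver to load, loose, 55 to 100 g: flat-sided wooden handle 24 (x) x 16 (y) x 85 mm long, with a flat steel blade 14 (x) x 6 (y) x 30 mm long below it (last 8 mm narrower). Origin: centre of the handle's lower end, resting on the rack's top, 36 mm up; +z up the handle, its top at z = 85 mm. Starts upright in one of the three middle slots, axes within 0.2 rad of the rack's.
- graver_top (a point): Centre of the handle's top end. Beside the handle's flat y sides, 16 mm apart, only some 25 mm are free to the neighbours on each side: too little for wide open fingers; open them to about 28 mm and grip the upper handle, about 20 mm below this point.
- graver_tip (a point): Lower end of the graver's blade, on its axis, 30 mm below graver; axes as the graver's.
- graver_ridge (a point): On the crest of the graver's thumb ridge, at (-16.8, 0, 34) mm of the graver: 6 mm wide, 5 mm proud, along the middle of the handle's -x side from 4 to 64 mm up. In the rack it faces the robot.
- long_graver: Bystander in the rack: a flat-sided graver like the wanted one, with a ridge too, but its handle is 112 mm long (27 mm longer). Same blade and same kind of origin as graver. To be left standing.
- pear_tool: Bystander in the rack: round pear-shaped turned handle, up to 22 mm in diameter, 92 mm long. Same blade and same kind of origin as graver. To be left standing.
- straight_tool: Bystander in the rack: round straight handle, 19 mm in diameter, 105 mm long. Same blade and same kind of origin as graver. To be left standing.
- knob_tool: Bystander in the rack: round handle with a knob at its top, up to 22 mm in diameter, 84 mm long. Same blade and same kind of origin as graver. To be left standing.
- sharpener: Fixed sharpener: base plate 240 x 120 x 20 mm, white motor box and hone disc (top at 96 mm) on its +x side, feed rail on its -x side. Origin: on the table, 40 mm to -x of the plate's centre; only its yaw varies. The rail leans 35 degrees from vertical, mouth up and away from the robot: its axis starts at (-30, 0, 30) mm and runs 95 mm along (0.574, 0, 0.819).
- rail_mouth (a point): Centre of the rail's open upper end, at (24.5, 0, 107.8) mm of the sharpener (axes as the sharpener's). Aluminium channel, inside 27 mm deep and 20 mm wide (y), walls 4 mm; its floor is the lower side; on the upper side, facing the robot, two lips leave a 12 mm slot for the ridge; the 17 mm nearest the mouth have no lips.
- carrier (a joint): Black plastic carrier block that slides in the rail: 0 = up, 0.020 m = fully at the bottom; starts between 0 and 0.006. It is stiff: friction about 6 N, stays where left; a graver's own weight does not move it. The stop at 0.020 is solid.
- carrier_top (a point): Centre of the carrier's top face, on the rail's axis, moves with it; fully down it is 65 mm below the mouth along the axis. +z runs up the rail towards the mouth, +x to the rail's floor, -x to the slot, y across. The blade's tip presses here; with the graver home, the top 50 mm of its handle stands out of the mouth.

How it is judged:
On the way, in this order (a step that is already met when the one before it is completed fails the run):
1. the graver is lifted out of its slot, its blade tip clear of the rack (height (world z) of graver_tip above 0.038 m and contact force between graver and rack below 0.01 N), for 0.2 s.
2. the graver stands in the rail, point on the carrier, ridge in the slot, and the carrier is pushed to the bottom (value of joint carrier above 0.017 m and z of graver_tip in the frame of carrier_top between -0.004 and 0.004 m and distance between graver_tip and carrier_top below 0.012 m and angle between the z axis of graver and the z axis of carrier_top, either way round below 0.15 rad and x of graver_ridge in the frame of carrier_top below -0.008 m), for 0.2 s.
At the end, for the whole second after the job is handed in: Carrier 17 mm or more down its 20 mm travel; graver tip on the carrier top (within 4 mm along the rail, 12 mm in all), graver along the rail within 0.15 rad, ridge on the slot side, released, at rest; the four other tools in the rack moved under 12 mm and tilted under 0.2 rad (all of step 2 and linear speed of graver below 0.01 m/s and contact force between graver and the fingers below 0.05 N and distance of each of long_graver, pear_tool, straight_tool, knob_tool from where it was at the start of the episode below 0.012 m and angle between each of long_graver, pear_tool, straight_tool, knob_tool's own z axis and vertical below 0.2 rad); the robot touches nothing.
It fails at once if the rack or its lamp is knocked (over 25 N) (contact force between rack and the arm above 25 N).
It fails at once if another tool of the rack is pulled out or knocked over (distance of any of long_graver, pear_tool, straight_tool, knob_tool from where it was at the start of the episode above 0.02 m or angle between any of long_graver, pear_tool, straight_tool, knob_tool's own z axis and vertical above 0.4 rad).
It also fails if it takes over 45 s, if anything falls off the work surface, if the arm or the gripper's body presses on something with over 40 N, if the wrist force passes 120 N, or if a joint passes its speed limit or range.

## Working session

There is one attempt and no reset: what is moved stays moved. The work goes in short steps, each a Python script; the robot and the scene stay as the last script left them, time stands still between calls to the robot, and variables do not carry over. Pictures are saved under pics/ and viewed, at most 10 in all, crops included, and the job is handed in when it is done.

```bash
mkdir -p pics; ls; python3 - <<'E'
from plant import arm
import cv2,numpy as np,pickle
d={}
for n in("scene","top"):
    i=arm.get_image(n);d[n]=i
    cv2.imwrite(f"pics/{n}0.png",i["pixels"][:,:,::-1])
    print(n,i["fx"],i["fy"],i["cx"],i["cy"],np.round(i["world_to_cam"],4).tolist())
pickle.dump(d,open("im.pkl","wb"))
s=arm.get_state();print(s["time_s"],s["position"],s["eef_rot"],s["force"],s["grip_width"])
E
```

```text
pics
scene 602.3871120318483 602.3871120318483 319.7806293076002 238.77944210720645 [[0.7867, 0.6172, 0.0158, -0.4471], [0.3859, -0.4716, -0.7929, -0.0918], [-0.4819, 0.6298, -0.6092, 1.4008], [0.0, 0.0, 0.0, 1.0]]
top 537.7675719866704 537.7675719866704 323.5448856544944 237.67530018041455 [[0.0227, -0.9997, -0.0057, -0.0131], [-0.9825, -0.0213, -0.1848, 0.571], [0.1846, 0.0098, -0.9828, 0.9052], [0.0, 0.0, 0.0, 1.0]]
0.1 [0.21777483 0.55859174 0.2443426 ] [-2.07904012e-04  1.84853744e-01  9.82765700e-01 -7.93104554e-04] [-0.67412479  0.40868246 -0.12561179] 0.0855529470747025
```

View pics/scene0.png

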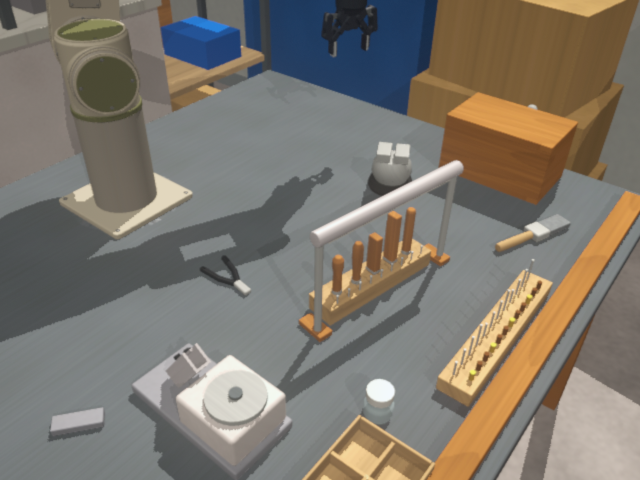

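View pics/top0.png

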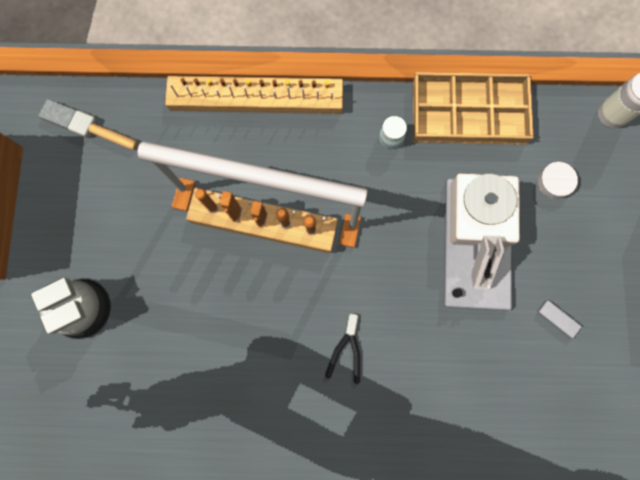

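The middle tool (top ~(257,212), scene ~(375,252)) looks like the short flat graver, with the long one next to it at (228,205) and the sharpener at (485,240). I'll enlarge both areas.

```bash
python3 - <<'E'
import cv2,numpy as np,pickle
d=pickle.load(open("im.pkl","rb"))
def crop(n,x,y,w,h,k):
    return cv2.resize(d[n]["pixels"][y:y+h,x:x+w,::-1],None,fx=k,fy=k,interpolation=cv2.INTER_CUBIC)
cv2.imwrite("pics/c1.png",crop("scene",295,150,170,195,3))
cv2.imwrite("pics/c2.png",crop("top",165,135,215,120,3.7))
a=crop("top",435,165,95,150,4);b=crop("scene",125,325,170,150,2.35)
H=a.shape[0];b=cv2.copyMakeBorder(b,0,H-b.shape[0],0,0,cv2.BORDER_CONSTANT)
cv2.imwrite("pics/c3.png",np.hstack([a,b]));print(a.shape,b.shape)
E
```

```text
(600, 380, 3) (600, 400, 3)
```

View pics/c1.png

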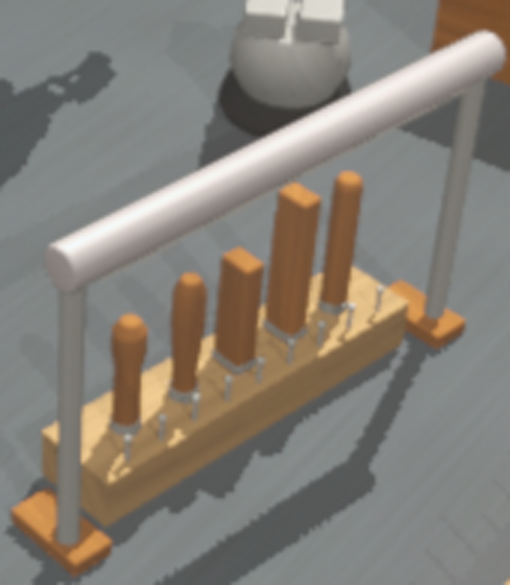

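View pics/c2.png

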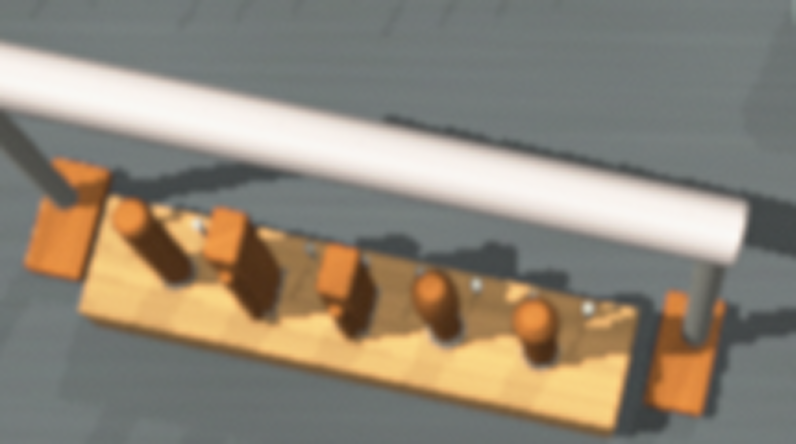

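View pics/c3.png

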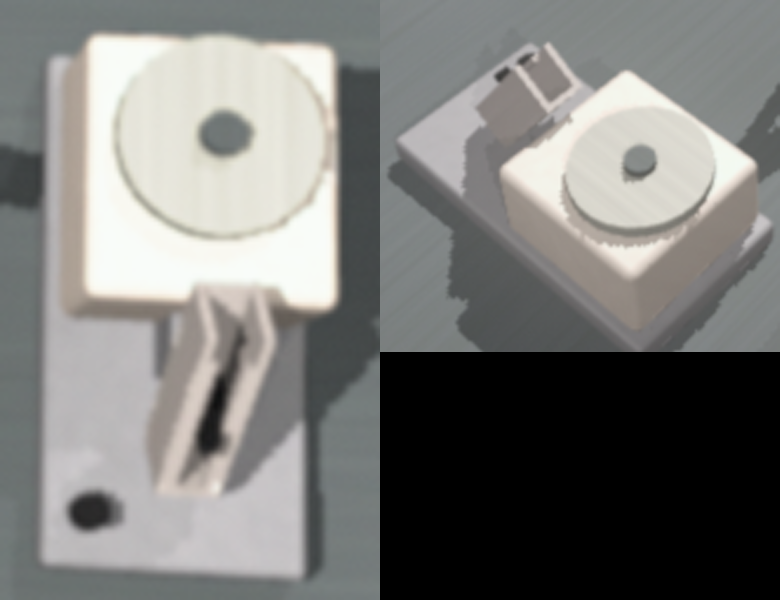

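The crops show the short graver in the middle slot: its top-face corners in c2 run from (323,245) to (351,305), and the ridge is at (336,308). The c3 crop shows the plate corners at (42,562), (304,570) and (47,57), and the rail mouth near (232,300). Next I'll fit the poses.

```bash
cat > fit.py <<'E'
import numpy as np,pickle
from scipy.optimize import least_squares
d=pickle.load(open("im.pkl","rb"))
def proj(n,P):
    i=d[n];c=i["world_to_cam"]@np.append(P,1)
    return np.array([i["fx"]*c[0]/c[2]+i["cx"],i["fy"]*c[1]/c[2]+i["cy"]])
CR={"s":("scene",295,150,3),"t":("top",165,135,3.7),"a":("top",435,165,4),"b":("scene",125,325,2.35)}
def px(k,u,v):
    n,x,y,s=CR[k];return n,np.array([(u+.5)/s-.5+x,(v+.5)/s-.5+y])
def W(p,L):
    c,s=np.cos(p[2]),np.sin(p[2]);L=np.array(L)/1000
    return np.array([p[0]+c*L[0]-s*L[1],p[1]+s*L[0]+c*L[1],L[2]])
def fit(obs,p0,name):
    f=lambda p:np.concatenate([proj(px(k,u,v)[0],W(p,L))-px(k,u,v)[1] for k,u,v,L in obs])
    r=least_squares(f,p0,loss="soft_l1");print(name,np.round(r.x,4));print(np.round(f(r.x).reshape(-1,2),1).tolist());return r.x
if __name__=="__main__":
    R=[("t",108,197,(30,135,36)),("t",80,312,(-30,135,36)),("t",638,306,(30,-135,36)),("t",612,425,(-30,-135,36)),
    ("s",42,432,(-30,-135,36)),("s",105,487,(30,-135,36)),("s",410,300,(30,135,36)),("s",108,520,(30,-135,0)),("s",405,333,(30,135,0))]
    r=fit(R,[.6,.1,-.15],"rack")
    fit([o for o in R if o[0]=="t"],r,"rack top only")
    G=[("s",221,263,(-12,-8,121)),("s",236,249,(-12,8,121)),("s",263,264,(12,8,121)),("s",248,279,(12,-8,121)),
    ("t",323,245,(12,8,121)),("t",358,248,(12,-8,121)),("t",351,305,(-12,-8,121)),("t",319,300,(-12,8,121))]
    g=fit(G,r,"graver")
    c,s=np.cos(r[2]),np.sin(r[2]);print("graver in rack",np.round(np.array([[c,s],[-s,c]])@(g[:2]-r[:2]),4),g[2]-r[2])
    ax=np.array([.5736,0,.8192]);fl=np.array([.8192,0,-.5736]);m=np.array([24.5,0,107.8])
    q=lambda x,y:tuple(m+fl*x+np.array([0,y,0]))
    S=[("a",42,562,(-80,60,20)),("a",304,570,(-80,-60,20)),("a",47,57,(160,60,20)),("b",398,145-0,(-80,60,20)) if 0 else ("b",18,142,(-80,60,20)),
     ("b",168,110,q(17.5,-14)),("b",200,88,q(17.5,14))]
    sh=fit(S,[.6,-.25,0],"sharp")
    fit([o for o in S if o[0]=="a"],sh,"sharp top only")
    print("mouth world",W(sh,m))
    for k in "ab":
        n,x,y,s=CR[k]
        for a in(-17.5,-13.5,17.5):
            for b in(-14,14): print(k,a,b,np.round((proj(n,W(sh,q(a,b)))-[x,y])*s))
    np.savez("poses.npz",r=r,g=g,s=sh)
E
python3 fit.py
```

```text
rack [ 0.608   0.1141 -0.1897]
[[0.4, 0.0], [-0.4, -0.1], [0.0, 0.4], [0.2, -0.1], [0.5, -0.8], [1.4, -1.5], [-0.3, -0.0], [-0.2, 1.8], [-0.9, 2.7]]
rack top only [ 0.6081  0.1142 -0.188 ]
[[0.3, 0.1], [-0.4, -0.0], [-0.0, 0.2], [0.2, -0.3]]
graver [ 0.6064  0.1125 -0.0818]
[[-1.2, -3.1], [-0.7, -2.2], [0.5, -1.7], [0.1, -2.9], [0.5, -0.2], [0.5, -0.1], [0.6, -1.6], [-0.3, -1.2]]
graver in rack [-0.0012 -0.0018] 0.10791839893328872
sharp [ 0.5361 -0.2866 -0.0139]
[[2.1, 1.0], [3.5, 1.4], [0.1, -1.0], [54.5, -43.7], [0.1, 1.2], [0.8, -0.9]]
sharp top only [ 0.5369 -0.2833 -0.0283]
[[-0.4, -0.0], [1.0, 1.4], [-0.4, -1.9]]
mouth world [ 0.560614   -0.28690989  0.1078    ]
a -17.5 -14 [280. 337.]
a -17.5 14 [211. 335.]
a -13.5 -14 [278. 330.]
a -13.5 14 [210. 328.]
a 17.5 -14 [262. 278.]
a 17.5 14 [196. 276.]
b -17.5 -14 [133.  68.]
b -17.5 14 [167.  42.]
b -13.5 -14 [137.  73.]
b -13.5 14 [171.  47.]
b 17.5 -14 [168. 112.]
b 17.5 14 [201.  85.]
```

```bash
python3 - <<'E'
import re
t=open("fit.py").read()
t=t.replace('("b",398,145-0,(-80,60,20)) if 0 else ("b",18,142,(-80,60,20))','("b",18,142,(-80,-60,20))')
t+='''
    import cv2
    def draw(k,polys):
        n,x,y,s=CR[k];w,h={"s":(170,195),"t":(215,120),"a":(95,150),"b":(170,150)}[k]
        K=5 if k in "ab" else 4
        im=cv2.resize(d[n]["pixels"][y:y+h,x:x+w,::-1],None,fx=K,fy=K,interpolation=cv2.INTER_CUBIC)
        for p,c in polys:
            pts=np.array([((proj(n,P)-[x,y]+.5)*K-.5)*8 for P in p]).round().astype(int)
            cv2.polylines(im,[pts],False,c,1,cv2.LINE_AA,3)
        return im
    w=lambda p,L:[W(p,l) for l in L]
    box=lambda x0,x1,y0,y1,z:[(x0,y0,z),(x1,y0,z),(x1,y1,z),(x0,y1,z),(x0,y0,z)]
    B,C=(255,0,0),(0,255,255)
    P=[(w(r,box(-30,30,-135,135,z)),C) for z in(0,36)]+[(w(g,box(-12,12,-8,8,z)),B) for z in(36,121)]+[(w(g,[(-14.5,-3,100),(-17,-3,100),(-17,3,100),(-14.5,3,100)]),B)]
    qq=lambda x,y,z:tuple(m+fl*x+np.array([0,y,0])+ax*z)
    Q=[(w(sh,box(-80,160,-60,60,20)),C)]+[(w(sh,[qq(17.5,-14,0),qq(-17.5,-14,0),qq(-17.5,-6,-17),qq(-17.5,-6,-95)]),B),(w(sh,[qq(17.5,-14,0),qq(17.5,14,0),qq(-17.5,14,0),qq(-17.5,14,-95),qq(-17.5,-14,-95),qq(-17.5,-14,0)]),B)]
    cv2.imwrite("pics/o1.png",draw("t",P)[:, :800]);
    cv2.imwrite("pics/o2.png",draw("s",P)[150:750]);
    a=draw("a",Q)[200:620,:475];b=draw("b",Q)[0:420,0:300]
    cv2.imwrite("pics/o3.png",np.hstack([a,b]))
'''
open("fit.py","w").write(t)
E
python3 fit.py
```

```text
rack [ 0.608   0.1141 -0.1897]
[[0.4, 0.0], [-0.4, -0.1], [0.0, 0.4], [0.2, -0.1], [0.5, -0.8], [1.4, -1.5], [-0.3, -0.0], [-0.2, 1.8], [-0.9, 2.7]]
rack top only [ 0.6081  0.1142 -0.188 ]
[[0.3, 0.1], [-0.4, -0.0], [-0.0, 0.2], [0.2, -0.3]]
graver [ 0.6064  0.1125 -0.0818]
[[-1.2, -3.1], [-0.7, -2.2], [0.5, -1.7], [0.1, -2.9], [0.5, -0.2], [0.5, -0.1], [0.6, -1.6], [-0.3, -1.2]]
graver in rack [-0.0012 -0.0018] 0.10791839893328872
sharp [ 0.5368 -0.2845 -0.0285]
[[0.3, 0.1], [1.7, 1.5], [0.2, -1.8], [-2.1, -1.5], [1.1, 0.7], [1.9, -1.2]]
sharp top only [ 0.5369 -0.2833 -0.0283]
[[-0.4, -0.0], [1.0, 1.4], [-0.4, -1.9]]
mouth world [ 0.5612588 -0.2852081  0.1078   ]
a -17.5 -14 [275. 336.]
a -17.5 14 [207. 332.]
a -13.5 -14 [273. 329.]
a -13.5 14 [205. 326.]
a 17.5 -14 [259. 277.]
a 17.5 14 [193. 274.]
b -17.5 -14 [136.  66.]
b -17.5 14 [170.  41.]
b -13.5 -14 [139.  71.]
b -13.5 14 [174.  46.]
b 17.5 -14 [170. 111.]
b 17.5 14 [204.  85.]
```

View pics/o3.png

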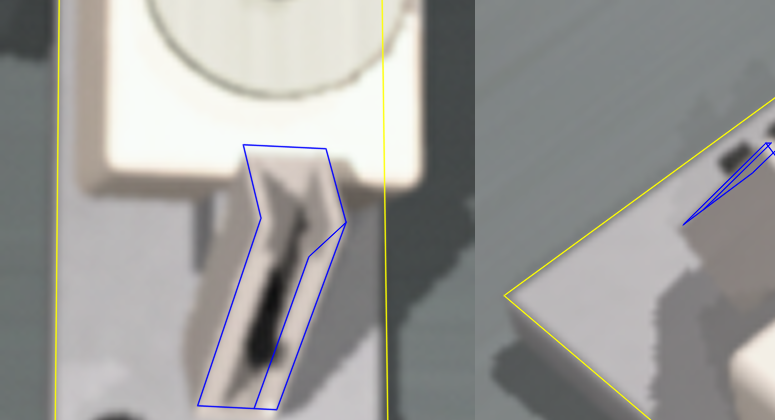

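View pics/o1.png

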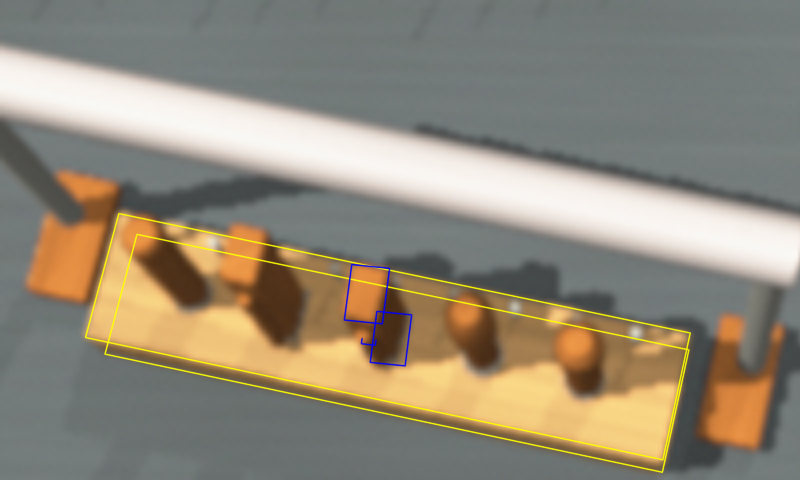

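The overlays match the rack and rail to about 1 px, so the poses are good to start with. I'm writing the helpers, checking reachability of the whole path, then grasping and lifting.

```bash
cat > h.py <<'E'
import numpy as np
from scipy.spatial.transform import Rotation as Ro
from plant import arm
z=np.load("poses.npz");r,g,s=z["r"],z["g"],z["s"]
g[0]-=.0005
TH=np.radians(30)
def Rz(a):return Ro.from_euler("z",a)
TOOL=lambda f:Ro.from_matrix(np.array([[-np.cos(TH)*f,0,np.sin(TH)],[0,f,0],[-np.sin(TH)*f*-1*-1,0,-np.cos(TH)]]) if 0 else np.column_stack([np.cross([0,f,0],[np.sin(TH),0,-np.cos(TH)]),[0,f,0],[np.sin(TH),0,-np.cos(TH)]]))
F=1
def quat(R):
    q=R.as_quat();return np.array([q[3],*q[:3]])
DEP=.065   # TCP->graver: grasp point height on the handle (20 mm below top)
def tcp(graver_pos,Rg,f=None,grasp=np.array([0,0,DEP])):
    """TCP pose for which the held graver has origin graver_pos, attitude Rg"""
    T=Rg*TOOL(F if f is None else f)
    return graver_pos+Rg.apply(grasp)+T.apply([0,0,.005]),quat(T)
RG=Rz(g[2]); G0=np.array([g[0],g[1],.036])
RS=Rz(s[2])*Ro.from_euler("y",np.radians(35))   # graver attitude in the rail
M=np.array([*(s[:2]+Rz(s[2]).apply([.0245,0,0])[:2]),.1078])
def railpos(h,dx=0,dy=0): # graver origin with its tip h above mouth along axis
    return M+RS.apply([dx,dy,h+.030])
E
python3 - <<'E'
from h import *
for f in(1,-1):
    print(f)
    a=RG.apply(TOOL(f).apply([0,0,1]))
    for nm,(p,q) in dict(pre=tcp(G0-.15*a,RG,f),gr=tcp(G0,RG,f),lift=tcp(G0+[0,0,.04],RG,f),mouth=tcp(railpos(.03),RS,f),home=tcp(railpos(-.065),RS,f)).items():
        j=arm.solve_ik(p,q);print(nm,np.round(p,3),None if j is None else np.round(j,2))
E
```

```text
1
pre [0.534 0.118 0.227] [ 0.22 -0.46  2.14 -0.18  0.97 -1.2 ]
gr [0.608 0.112 0.097] [ 0.17 -0.08  2.08 -0.21  0.64 -1.18]
lift [0.608 0.112 0.137] [ 0.17 -0.14  2.05 -0.19  0.73 -1.21]
mouth [ 0.632 -0.287  0.205] [-0.48  0.48  1.14 -0.04  1.6  -2.02]
home [ 0.578 -0.286  0.127] [-0.52  0.4   1.39 -0.04  1.43 -2.05]
-1
pre [0.534 0.118 0.227] [ 0.22 -0.46  2.14 -0.18  0.97  1.94]
gr [0.608 0.112 0.097] [ 0.17 -0.08  2.08 -0.21  0.64  1.96]
lift [0.608 0.112 0.137] [ 0.17 -0.14  2.05 -0.19  0.73  1.93]
mouth [ 0.632 -0.287  0.205] [-0.48  0.48  1.14 -0.04  1.6   1.12]
home [ 0.578 -0.286  0.127] [-0.52  0.4   1.39 -0.04  1.43  1.09]
```

```bash
python3 - <<'E'
from h import *
import cv2
arm.gripper_to(.028)
p0,q0=tcp(G0,RG);a=Ro.from_quat([*q0[1:],q0[0]]).apply([0,0,1])
st=arm.get_state();arm.line_to(st["position"]+np.array([.0,-.03,.12]),vel=.25)
arm.movep(p0-.15*a,q0)
f=arm.get_state()["force"];print(f)
print(arm.line_to(p0-.05*a,vel=.15,f_stop=10))
hit=arm.line_to(p0,vel=.05,f_stop=8)
st=arm.get_state();print(hit,st["position"]-p0,st["force"]-f,st["time_s"])
i=arm.get_image("scene");j=arm.get_image("top")
A=cv2.resize(i["pixels"][130:330,285:445,::-1],None,fx=2.5,fy=2.5,interpolation=cv2.INTER_CUBIC)
B=cv2.resize(j["pixels"][140:300,200:360,::-1],None,fx=2.5,fy=2.5,interpolation=cv2.INTER_CUBIC)
cv2.imwrite("pics/g1.png",np.hstack([A,cv2.copyMakeBorder(B,0,100,0,0,0)]))
E
```

```text
[0.42351052 1.22226427 0.1738835 ]
False
False [1.24274958e-04 6.18444569e-05 3.39382702e-04] [-0.65453734 -0.94172799 -0.1083438 ] 5.225
```

View pics/g1.png

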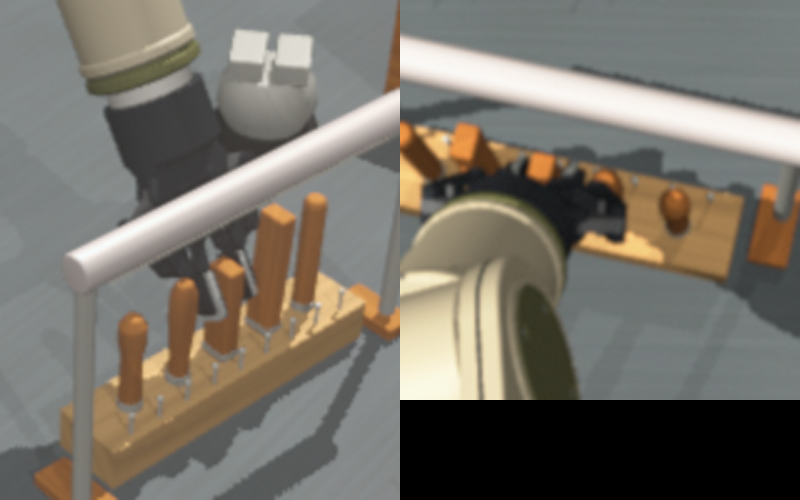

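The fingers straddle the handle (fingertips near (215,310) and (250,290), graver top at (230,268)), and the neighbours are untouched. Next I grip, lift, draw back and carry it to above the mouth.

```bash
python3 - <<'E'
from h import *
import cv2,pickle
arm.gripper_to(.0)
st=arm.get_state();print(st["grip_width"],st["grip_force"],st["force"])
p=st["position"]
arm.line_to(p+[0,0,.042],vel=.06)
st=arm.get_state();print(st["grip_width"],st["force"],st["position"]-p)
bx=Rz(r[2]).apply([-1,0,0])
arm.line_to(p+[0,0,.042]+.12*bx,vel=.12)
arm.line_to(p+[0,0,.16]+.14*bx,vel=.2)
pp,q=tcp(railpos(.10),RS);arm.movep(pp,q)
pp,q=tcp(railpos(.012),RS);arm.line_to(pp,vel=.1,f_stop=8)
st=arm.get_state();print(st["position"]-pp,st["time_s"],st["grip_width"])
d={n:arm.get_image(n) for n in("scene","top")};pickle.dump(d,open("im2.pkl","wb"))
K=5
A=cv2.resize(d["scene"]["pixels"][260:380,150:230,::-1],None,fx=K,fy=K,interpolation=cv2.INTER_CUBIC)
B=cv2.resize(d["top"]["pixels"][190:310,450:528,::-1],None,fx=K,fy=K,interpolation=cv2.INTER_CUBIC)
cv2.imwrite("pics/m1.png",np.hstack([A,B]))
E
```

```text
0.015119862730595806 58.597623109817505 [-0.91515907  1.95521412  1.81919256]
0.01510239719953216 [-0.58028023  0.39138177 -2.31169436] [-0.00029266 -0.00014133  0.04157964]
[ 6.40009829e-04 -1.40753473e-05  1.03107128e-03] 11.1 0.015261783237794816
```

View pics/m1.png

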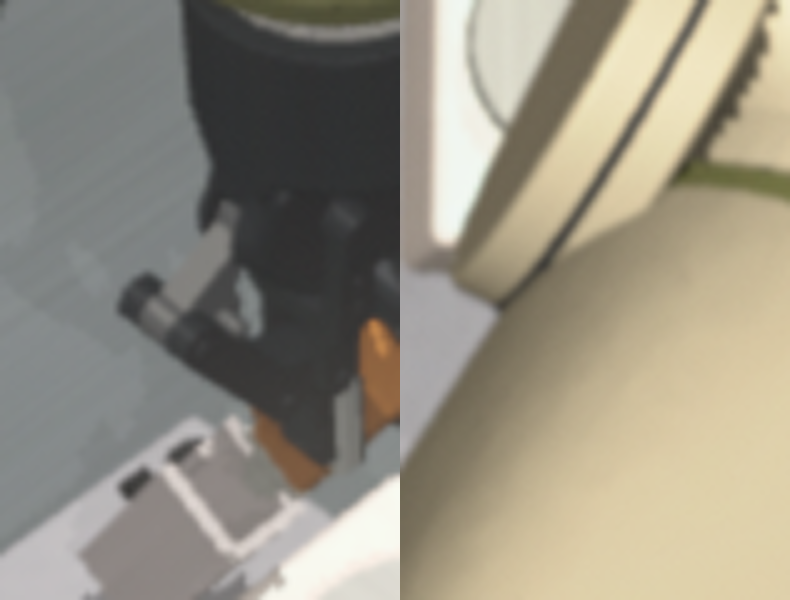

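The graver is held, with its blade aimed at the mouth. In m1 the mouth corners are about (235,553), (300,510), (165,465) and (232,420), and the handle's lower corners about (300,490), (328,470) and (255,425). I'll compare those with the predictions.

```bash
python3 - <<'E'
from h import *
import fit
st=arm.get_state();print(st["time_s"],st["force"],st["position"])
q=st["eef_rot"];T=Ro.from_quat([*q[1:],q[0]]);Rg=T*TOOL(F).inv()
go=st["position"]-T.apply([0,0,.005])-Rg.apply([0,0,DEP])
pr=lambda P:np.round((fit.proj("scene",P)-[150,260]+.5)*5-.5)
for x,y,o in[(17.5,-14,(235,553)),(17.5,14,(300,510)),(-17.5,-14,(165,465)),(-17.5,14,(232,420))]:
    print("mouth",x,y,pr(M+RS.apply([x/1e3,y/1e3,0])),o)
for x,y,o in[(12,-8,(300,490)),(12,8,(328,470)),(-12,-8,(255,425))]:
    print("handle",x,y,pr(go+Rg.apply([x/1e3,y/1e3,0])),o)
print("in rail",RS.inv().apply(go-M),(RS.inv()*Rg).as_rotvec())
P0=pr(M)
for v in np.eye(3)*.01: print(pr(M+RS.apply(v))-P0)
E
```

```text
11.2 [ 0.19213637 -0.12718881 -0.8091567 ] [ 0.62287381 -0.28705419  0.19147418]
mouth 17.5 -14 [238. 563.] (235, 553)
mouth 17.5 14 [311. 507.] (300, 510)
mouth -17.5 -14 [165. 468.] (165, 465)
mouth -17.5 14 [239. 413.] (232, 420)
handle 12 -8 [288. 497.] (300, 490)
handle 12 8 [331. 465.] (328, 470)
handle -12 -8 [236. 430.] (255, 425)
in rail [ 9.08994788e-05 -1.35418387e-04  4.32251285e-02] [-0.00077224 -0.00147985 -0.00017555]
[20. 27.]
[ 26. -19.]
[10. -9.]
```

The pixel resolution (about 1.8 mm/px) is too coarse for the fit. I'll put only the blade in the mouth and touch both side walls and the floor lightly to centre it by feel.

```bash
cat >> h.py <<'E'
def cur():
    """graver origin in rail-mouth frame from the robot state"""
    st=arm.get_state();q=st["eef_rot"];T=Ro.from_quat([*q[1:],q[0]])
    Rg=T*TOOL(F).inv();go=st["position"]-T.apply([0,0,.005])-Rg.apply([0,0,DEP])
    return RS.inv().apply(go-M)-[0,0,.03],RS.inv().apply(st["force"])
def go(h,dx=0,dy=0,vel=.05,fs=None):
    return arm.line_to(tcp(railpos(h,dx,dy),RS)[0],vel=vel,f_stop=fs)
E
python3 - <<'E'
from h import *
np.set_printoptions(precision=4,suppress=True)
print(go(-.018,vel=.04,fs=4),*cur())
for dx,dy in[(0,.01),(0,-.01),(.01,0)]:
    hit=go(-.018,dx,dy,vel=.02,fs=2.5);print(dx,dy,hit,*cur())
    go(-.018,0,0,vel=.04)
print(*cur(),arm.get_state()["time_s"])
E
```

```text
False [ 0.     -0.0001 -0.0176] [-0.0758 -0.6733 -0.5891]
0 0.01 True [ 0.0002  0.0067 -0.0181] [ 0.5922 -2.4498  1.7963]
0 -0.01 True [ 0.     -0.0076 -0.0188] [ 0.4493  1.6256 -0.8267]
0.01 0 True [ 0.0046  0.0001 -0.0186] [-1.8613 -0.9094  0.8114]
[-0.0005  0.0001 -0.018 ] [ 0.8287  0.0952 -1.4941] 14.25
```

```bash
python3 - <<'E'
from h import *
np.set_printoptions(precision=4,suppress=True)
dx,dy=-.0018,-.0005
go(-.02,dx,dy,vel=.03);print(*cur())
for h in(-.032,-.036,-.040,-.043):
    hit=go(h,dx,dy,vel=.02,fs=6);print(h,hit,*cur())
    if hit:break
print(arm.get_state()["time_s"],arm.get_state()["grip_width"])
E
```

```text
[-0.0023 -0.0003 -0.0204] [ 0.1416  0.2901 -1.1474]
-0.032 False [-0.0021 -0.0004 -0.0319] [-0.1683  0.32   -0.9471]
-0.036 False [-0.0022 -0.0003 -0.0363] [-0.0455 -0.0624 -0.6256]
-0.04 False [-0.0022 -0.0003 -0.0403] [ 1.0745  0.5484 -1.4305]
-0.043 False [-0.0022 -0.0003 -0.0433] [ 1.0505 -0.3825 -0.4827]
16.25 0.015311908657041615
```

The handle is 13 mm into the mouth with no resistance. I'll continue past the lips and push the carrier.

```bash
python3 - <<'E'
from h import *
np.set_printoptions(precision=4,suppress=True)
dx,dy=-.0018,-.0005
for h in(-.047,-.050,-.053,-.056,-.059,-.062,-.065,-.067):
    hit=go(h,dx,dy,vel=.02,fs=25);print(h,hit,*cur())
    if hit:break
print(arm.get_state()["time_s"],arm.get_state()["grip_width"])
E
```

```text
-0.047 False [-0.0022 -0.0003 -0.0473] [ 1.5599 -0.0059 -0.4793]
-0.05 False [-0.0022 -0.0003 -0.0503] [ 0.5763  0.0463 -0.7518]
-0.053 False [-0.002  -0.0005 -0.0524] [-0.0404  0.1221  1.1557]
-0.056 False [-0.002  -0.0005 -0.0556] [0.154  0.3794 4.4221]
-0.059 False [-0.0021 -0.0004 -0.0593] [ 0.5411 -0.6174  4.136 ]
-0.062 False [-0.0022 -0.0004 -0.0625] [ 1.1214 -0.3236  2.0266]
-0.065 False [-0.0022 -0.0004 -0.0652] [0.7516 0.0987 4.8456]
-0.067 False [-0.002  -0.0005 -0.0653] [-0.8566  0.7665  9.8137]
18.65 0.015156739210752926
```

```bash
python3 - <<'E'
from h import *
import cv2
np.set_printoptions(precision=4,suppress=True)
print(go(-.075,-.0018,-.0005,vel=.02,fs=18),*cur())
arm.sleep(.3);print(*cur())
c,_=cur();go(c[2],-.0018,-.0005,vel=.02)
arm.gripper_to(.03);print(*cur(),arm.get_state()["grip_width"])
st=arm.get_state();q=st["eef_rot"];a=Ro.from_quat([*q[1:],q[0]]).apply([0,0,1])
arm.line_to(st["position"]-.04*a,vel=.04,f_stop=5)
arm.line_to(st["position"]-.15*a,vel=.15)
p=arm.get_state()["position"];arm.line_to(p+[-.12,.12,.05],vel=.2)
print(arm.get_state()["time_s"])
i=arm.get_image("scene")["pixels"];j=arm.get_image("top")["pixels"]
R=lambda im,k:cv2.resize(im[:,:,::-1],None,fx=k,fy=k,interpolation=cv2.INTER_CUBIC)
A=R(i[270:370,140:230],4);B=R(j[185:285,445:535],4);C=R(i[140:340,290:470],1);D=R(j[140:260,170:380],1)
o=np.zeros((600,720,3),np.uint8)
o[:400,:360]=A;o[:400,360:]=B;o[400:,:180]=C;o[400:520,180:390]=D
cv2.imwrite("pics/f.png",o)
E
```

```text
True [-0.0009 -0.0007 -0.0653] [-0.6603  0.4563  4.9772]
[-0.0009 -0.0007 -0.0652] [-1.2763  1.4988  3.8032]
[-0.0019 -0.0004 -0.0664] [-0.5334  0.5521 -0.5446] 0.030162408592948494
22.8333
```

View pics/f.png

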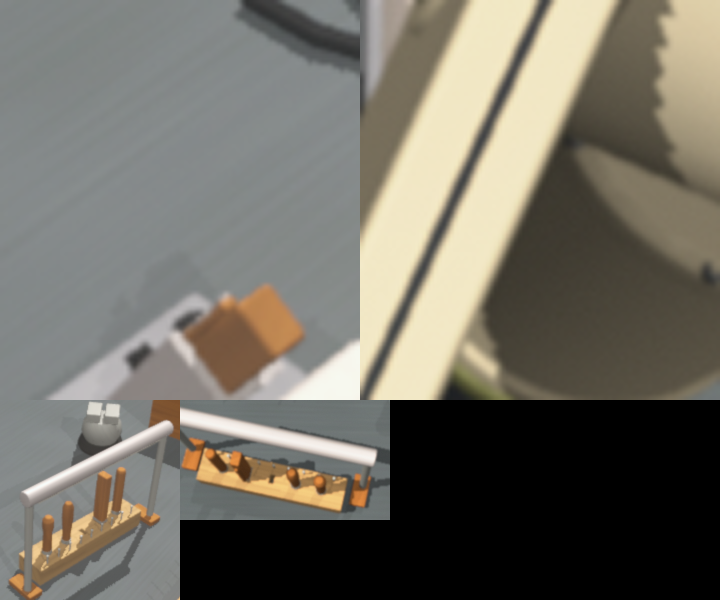

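The graver sits in the rail along its axis with the ridge towards the slot, and the other four tools are still standing. I'll check how much handle protrudes: in the scene crop the top-face corners are about (268,286), (303,332), (270,358) and (229,298).

```bash
python3 - <<'E'
from h import *
import fit
pr=lambda P:np.round((fit.proj("scene",P)-[140,270]+.5)*4-.5)
for out in(.050,.0565):
  print(out,[pr(M+RS.apply([x/1e3-.001,y/1e3,out])).tolist() for x,y in[(-12,8),(12,8),(12,-8),(-12,-8)]])
print([pr(M+RS.apply([x/1e3,y/1e3,0])).tolist() for x,y in[(17.5,-14),(-17.5,-14)]])
st=arm.get_state();print(st["position"],st["q"])
T=RS*Ro.from_euler("y",np.radians(-10))  # tool axis for a top push
for t in(0,15,25,35):
  TT=RS*Ro.from_euler("y",np.radians(-t))*Ro.from_matrix(np.diag([-1,1,-1]))
  top=M+RS.apply([-.002,0,.05]);print(t,arm.solve_ik(top+TT.apply([0,0,-.014]),quat(TT)))
E
```

```text
0.05 [[267.0, 270.0], [309.0, 324.0], [275.0, 350.0], [233.0, 295.0]]
0.0565 [[273.0, 264.0], [315.0, 319.0], [280.0, 345.0], [238.0, 290.0]]
[[231.0, 410.0], [172.0, 334.0]]
[ 0.46810045 -0.1667386   0.32456107] [-0.4228046  -0.09193371  1.57260094 -0.03234868  1.73939974 -1.96917838]
0 [-0.41127251  0.93856647  0.67914658 -0.24879383  2.08640774 -2.01398851]
15 [-0.45231549  0.65166079  1.02339555 -0.14443178  1.78469753 -2.00263179]
25 [-0.48782885  0.4804702   1.22666917 -0.07707717  1.59114746 -2.02563254]
35 [-5.30836104e-01  3.22174475e-01  1.41706558e+00 -4.44089210e-16
  1.40235260e+00 -2.07312342e+00]
```

The visible handle matches 50 mm protruding, but with about 1–2 px of camera bias. I'll confirm the depth with a light push of the closed fingertips on the handle top, along the rail.

```bash
python3 - <<'E'
from h import *
np.set_printoptions(precision=4,suppress=True)
TT=RS*Ro.from_euler("y",np.radians(-15))*Ro.from_matrix(np.diag([-1,1,-1]))
off=TT.apply([0,0,-.014]);P=lambda h:M+RS.apply([-.002,-.0005,h])+off
H=lambda:RS.inv().apply(arm.get_state()["position"]-off-M)
arm.gripper_to(0)
arm.movep(P(.12),quat(TT));arm.line_to(P(.065),vel=.08,f_stop=8)
hit=arm.line_to(P(.046),vel=.015,f_stop=3);print("touch",hit,H())
hit=arm.line_to(P(.035),vel=.02,f_stop=22);print("push",hit,H(),RS.inv().apply(arm.get_state()["force"]))
arm.line_to(P(.10),vel=.1);arm.line_to(P(.10)+[-.05,.05,.1],vel=.2)
arm.sleep(.5);st=arm.get_state();print(st["time_s"],st["force"])
E
```

```text
touch True [-0.0019 -0.0005  0.0514]
push True [-0.002  -0.0012  0.0513] [-1.689   0.2395  6.3363]
28.4 [-0.3293 -1.1554  1.0198]
```

```bash
python3 -c "
from plant import arm
print(arm.job_done())"
```

```text
the job is handed in; nothing more can be done
None
```

I loaded the short graver into the rail point first with its ridge on the slot side and pushed it to a solid stop, where a 22 N push on the handle top moved it no further; I then released it and handed the job in at about 28 s, with the other four tools still standing in the rack in the last picture (the verdict itself was not shown to me).

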